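Clear a short and reset the tripped bench breaker

TASK

A pair of steel tweezers has fallen across the two bare copper bars of the bench's power box and one of its three breakers has tripped: its lever hangs half-way. First take the tweezers off the bars and lay them down on the bench, clear of the box; then reset that breaker, pushing its lever fully to off (towards the front of the box, the side with the bars) until it has come up against its stop, and then throwing it on so that it stays on. Do not force the lever, and leave the other two breakers and the other things on the bench as they are.

Things in the scene. Friction and masses are not known exactly. Their poses are not given: they have to be found in the camera images.
- supply_box: the power box: grey steel with a light grey cover plate, 220 x 180 x 70 mm (x, y, z), fixed to the bench; origin under its centre on the bench; its +x points from its front (six small sockets) to its back (cord), +y to its left. The bench to its right (-y) is free for 120 mm from its wall, save a white terminal strip near its rear corner
- bars_mid (a point): the middle between the two bare copper bars, level with their tops (94 mm above the bench, 24 mm above the plate), with the box's axes. The bars lie across the front of the box along its y, 27.5 mm before and behind this point, each 12 mm wide and 150 mm long, with bolt heads 5 mm higher at y = +-66 mm
- tweezers_mid (a point): steel tweezers lying flat across the two copper bars, 132 mm long, 24 mm wide (solid as a slab for grasping), 6 mm thick, about 20 g; this point is their centre, half-way up; their y runs along their length, x across, z up
- tripped_lever_pivot (a point): the middle of the pin of the tripped breaker's lever (fixed, 4 mm above the plate), with the box's axes. The three white breakers stand in a row along the box's y behind the bars, 40 mm apart, each 36 mm wide and 76 mm long, their faces 10 mm above the pins; which of the three has tripped varies
- tripped_lever_tip (a point): the middle of the end of the tripped breaker's black lever, 40 mm from its pin; the lever is 16 mm wide (along the box's y), 8 mm thick and stands 30 mm out of the breaker's face
- tripped_lever (a joint): its angle, rad: 0 upright, + leans to the box's back (on, stop 0.45), - to the front (off). Starts near 0; if pushed on it falls back. Pushed off: free (1 N), then from somewhere in -0.13..-0.56 needs 9-12 N (pushed level, 25 mm above the pin) for 0.1 rad till the latch clicks; 0.05 rad on is a hard stop (to -0.7), different each time: feel for it. Then stays off; needs 7 N to leave, snaps on. Breaks over 16 N
- on_lever (a joint): angle of a like lever that is on (+0.45) and must stay so; it moves at about 4 N
- on_lever_tip (a point): the middle of the end of the lever that is on
- off_lever (a joint): angle of a like lever that is off on purpose (-0.45) and must stay so; it moves at about 4 N
- off_lever_tip (a point): the middle of the end of the lever that is off
- side_cutters: bystander: pliers with red sleeves, 137 x 51 x 11 mm, on the bench to the left of the box; origin at the middle of its underside
- dropper_bottle: bystander: small white bottle with red cap, 35 mm across, 95 mm tall, standing left of the box near its rear; origin at the middle of its underside
- terminal_strip: bystander: strip of white terminal blocks, 99 x 17 x 13 mm, right of the box near its rear corner; origin at the middle of its underside
- battery_9v: bystander: 9 V battery, 18 x 27 x 48 mm, standing on the bench to the right; origin at the middle of its underside
- screwdriver_flat: bystander: screwdriver with red handle, 196 mm long, 27 mm thick, on the bench to the right; origin at the middle of its underside
- desolder_pump: bystander: blue desoldering pump, 234 mm long, 19 mm thick, on the bench to the right; origin at the middle of its underside
- flux_tin: bystander: round tin, 52 mm across, 22 mm high, on the bench to the left; origin at the middle of its underside

How it is judged:
By the outcome, as a careful person would: the job done as asked, in the order asked, and still so for the second after the job is handed in, with the robot touching nothing.
It also fails if it takes over 58 s, if anything falls off the work surface, if the arm or the gripper's body presses on something with over 40 N, if the wrist force passes 120 N, or if a joint passes its speed limit or range.

ROBOT

A 6-joint arm with a two-finger parallel gripper is mounted at the origin on a cart in front of the work surface, level with it; the furniture and walls round the work are solid. World frame = base frame: x ahead of the robot, y to its left, z up, the work surface at z = 0. Lengths are in m, angles in degrees, forces in N, time in s.
With the tool pointing down it reaches from about 0.35 to 0.875 m from the base axis. Payload 4.2 kg.
Tool frame: the origin (TCP) lies on the centre line of the jaws, within the pads' length; the fingertips stand 19 mm ahead of it and the grasp point (between the pads) is the TCP; z points along the fingers, y is the line along which they close (so a half turn about z gives the same grasp; the last joint's range is limited). The gripper opens to 87 mm and grips with 3 to 60 N. Pads are 19 mm wide; open, the fingers measure 117 mm over their backs; the gripper's body (75 mm by 190 mm) begins 51 mm behind the grasp point.
Start: joints at [-57.548, 22.042, 0.453, 0, -68.411, -14.817], TCP at [0.189, -0.596, 0.242] pointing down, gripper open.
Joint ranges: [-179.83, 179.83], [-69.29, 118.12], [-61.27, 80.66], [-181.25, 117.63], [-171.15, -9.14], [-177.46, 177.46]. Speed limits (degrees/s): [159.86, 159.86, 180, 180, 180, 180].

INTERFACE

Orientations are given as a 3x3 rotation matrix whose columns are the frame's x, y, z axes.
In Python, from station import sense, capture, finish_job, search_frame, masks_of gives the robot as it stands.
- The arm moves only by the tool drive_tool, never from a script. Its argument "rows" is a list of rows, each a list of 7 numbers: the opening in per cent of the stroke, from 0 (shut) to 100 (fully open), then the shift along the world's x, y, z in mm, then the turn, a rotation vector about the world's x, y, z in rad. In form: [[fingers, dx, dy, dz, wx, wy, wz], ...]. A call has 1 to 5 rows; each row shifts and turns the commanded pose from where the row before left it; what a row does not reach is not made up. A row lasts 1/12 s, in which the tool goes at most 41.7 mm and 7.16 degrees, less where a joint would pass 70% of its speed; a pose out of reach is approached as far as the arm can. A call is refused whole if a number of a shift passes 41.7 or a number of a turn 0.125, either way. A call with a gripper value outside its range is refused whole. The fingers move at their own pace and stop on an object; the grip force is fixed at half the most. Time passes only in rows, so rows that do not move let the fingers close. It gives the time, the measured TCP pose, the force, the opening and the grip force at its end, in the units of the state.
- sense(): the state, without advancing time (a new reading comes with each control period).
- capture(name): name is "scene" or "top" or "wrist"; returns a dict with "frame" (400x640x3 uint8, red, green, blue), "z_map" (400x640 float32, m along the optical axis (not along the pixel's ray), 0 where there is no reading), "fx", "fy", "cx", "cy" (pixels), "R" (3x3) and "t" (3): a world point X has camera coordinates R X + t; the wrist camera has in their place "T_tool_cam" (4x4, takes a point from camera to tool coordinates, whose origin is the TCP and whose axes are the flange's). Camera axes: x right, y down, z forward; pixel columns grow to the right and rows downward; lengths in m; the calibration is good to about 2 mm. A picture is of the moment at which its call begins: read the wrist's pose just before it.
- finish_job(): hands the job in; it is judged then, once.
Trained networks look in a picture, given as the dict that the camera call returned (one of the last four; its "shot" number tells which), for a name from the list of things; names that differ only in an ending like _2 or _b are one class to them, and where a whole thing is asked for, a point or a joint stands for the part that bears it (a point fixed in the world has none). Each returns a list of dicts, best first, with "p" (0 to 1); they miss things now and then, are a little off and sometimes report something else, mostly with a low value. They report only what shows in the picture. A call takes as long as a camera call.
- search_frame(label, picture): "xy" ([column, row] in pixels, amid what is visible of it).
- masks_of(label, picture): "region" (400x640 bool, what is visible of it) and "xy" ([column, row] in pixels, amid what is visible of it).
The state is a dict: "time_s": time; "joints": joint angles; "joint_velocities": joint speeds; "effort": joint torques, N m; "tcp_pos": TCP position; "ee_rot": TCP orientation; "wrist_force": force on the tool from outside, world axes, zero at the start; "moment": the same for the moment, N m; "gripper_width": opening from 0.0 (shut) to 1.0 (fully open); "gripper_force": force on a finger pad.
Only numpy, scipy, OpenCV 4.12 (cv2) and the standard library are available. Lean on these libraries where they do the work, as an engineer would, in place of code of your own. Each camera call takes 0.05 s, during which the arm holds its last target. There are 200 camera calls.

## Working session

There is one attempt and no reset: what is moved stays moved. The work goes in short steps, Python scripts to look and compute and a tool call to move; the robot and the scene stay as the last step left them, time stands still between calls to the robot, and variables do not carry over. Pictures are saved under pics/ and viewed, at most 10 in all, crops included, and the job is handed in when it is done.

Besides the shell and the picture viewer there is one more tool, called after "Emit:" as name(argument=value, ...), one argument or row to a line, values as JSON. drive_tool: Moves the arm, as the interface text tells. Its arguments: {"type":"object","properties":{"rows":{"type":"array"}},"required":["rows"]}

```bash
mkdir -p pics; cat > h.py <<'E'
import numpy as np, cv2
from station import *
def px2w(c,xy,z=None,s=None):
    u,v=xy; 
    zz=c["z_map"][int(round(v)),int(round(u))] if z is None else z
    p=np.array([(u-c["cx"])/c["fx"]*zz,(v-c["cy"])/c["fy"]*zz,zz])
    if "R" in c: return np.array(c["R"]).T@(p-np.array(c["t"]))
    T=np.array(c["T_tool_cam"]); q=T[:3,:3]@p+T[:3,3]
    return np.array(s["ee_rot"])@q+np.array(s["tcp_pos"])
def cloud(c,m,s=None):
    v,u=np.nonzero(m&(c["z_map"]>0)); z=c["z_map"][v,u]
    p=np.stack([(u-c["cx"])/c["fx"]*z,(v-c["cy"])/c["fy"]*z,z],1)
    if "R" in c: return (p-np.array(c["t"]))@np.array(c["R"])
    T=np.array(c["T_tool_cam"]); q=p@T[:3,:3].T+T[:3,3]
    return q@np.array(s["ee_rot"]).T+np.array(s["tcp_pos"])
E
python3 - <<'E'
from h import *
np.set_printoptions(precision=4,suppress=True)
s=sense();print(s["time_s"],s["tcp_pos"],s["ee_rot"],s["wrist_force"])
for n in("top","scene"):
    c=capture(n);cv2.imwrite(f"pics/{n}0.png",c["frame"][:,:,::-1]); print(n,c["fx"],np.array(c["R"]).tolist(),c["t"])
    for l in("supply_box","tweezers_mid","tripped_lever_tip","on_lever_tip","off_lever_tip","side_cutters","dropper_bottle","terminal_strip","battery_9v","screwdriver_flat","desolder_pump","flux_tin"):
        for d in masks_of(l,c)[:2]:
            P=cloud(c,d["region"]); 
            if len(P): print(l,round(d["p"],2),np.round(d["xy"]),np.median(P,0),P.min(0),P.max(0))
E
```

```text
0.0 [ 0.1892 -0.5951  0.2405] [[-0.9531 -0.3028 -0.0007]
 [-0.3028  0.9531  0.002 ]
 [ 0.0001  0.0022 -1.    ]] [-0.1462  0.4879 -0.7399]
top 361.48210957045734 [[-0.017099250100210104, -0.9991905828180393, 0.03641146596550556], [-0.9817670445756046, 0.009883457103238494, -0.18983094442416729], [0.18931742083414643, -0.03899354412508753, -0.9811413851659054]] [-0.0001  0.5461  0.9489]
supply_box 0.64 [262. 209.] [0.508  0.1368 0.0683] [ 0.4151  0.0337 -0.0064] [0.7357 0.2419 0.1035]
tweezers_mid 0.22 [277. 180.] [0.5881 0.1005 0.0984] [0.5837 0.0943 0.0731] [0.5977 0.1107 0.1141]
tweezers_mid 0.22 [247. 176.] [0.5862 0.182  0.0919] [0.573  0.1732 0.074 ] [0.5995 0.1903 0.1107]
tripped_lever_tip 0.61 [276. 179.] [0.588  0.1027 0.0981] [0.5817 0.0943 0.0708] [0.5977 0.1107 0.1141]
side_cutters 0.69 [223. 216.] [0.4995 0.2671 0.0071] [ 0.4238  0.2477 -0.0061] [0.5581 0.2966 0.0125]
dropper_bottle 0.63 [220. 176.] [0.6043 0.265  0.055 ] [ 0.5918  0.2538 -0.0057] [0.6406 0.3014 0.0919]
terminal_strip 0.71 [261. 179.] [0.5788 0.1404 0.1   ] [0.5665 0.1315 0.0729] [0.5958 0.1482 0.1109]
ter
[... 1286 characters left out ...]
[246. 205.] [0.5872 0.1831 0.0902] [0.5733 0.1722 0.0755] [0.5991 0.1904 0.1119]
dropper_bottle 0.52 [216. 228.] [0.599  0.2734 0.0464] [ 0.5913  0.2552 -0.0028] [0.626  0.2894 0.0862]
battery_9v 0.54 [422. 186.] [ 0.4644 -0.3142  0.0279] [ 0.4539 -0.3692 -0.0035] [ 0.5138 -0.3087  0.0502]
screwdriver_flat 0.59 [248. 203.] [0.5865 0.1835 0.0893] [0.5733 0.1734 0.0753] [0.5994 0.1907 0.1119]
desolder_pump 0.86 [409. 168.] [ 0.5604 -0.3392  0.0133] [ 0.5159 -0.4213 -0.0021] [ 0.6188 -0.2404  0.0221]
desolder_pump 0.45 [217. 227.] [0.599  0.2729 0.0486] [0.5913 0.2552 0.0013] [0.6196 0.2887 0.0898]
flux_tin 0.86 [201. 290.] [0.4541 0.3693 0.0198] [ 0.4321  0.3425 -0.0052] [0.5034 0.3961 0.0251]
```

```bash
python3 - <<'E'
import cv2,numpy as np
a=cv2.imread("pics/top0.png")[120:280,170:350]; b=cv2.imread("pics/scene0.png")[150:330,180:380]
a=cv2.resize(a,(400,356),interpolation=2);b=cv2.resize(b,(395,356),interpolation=2)
cv2.imwrite("pics/both.png",np.hstack([a,b]))
E
```

```text
(no output)
```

View pics/both.png

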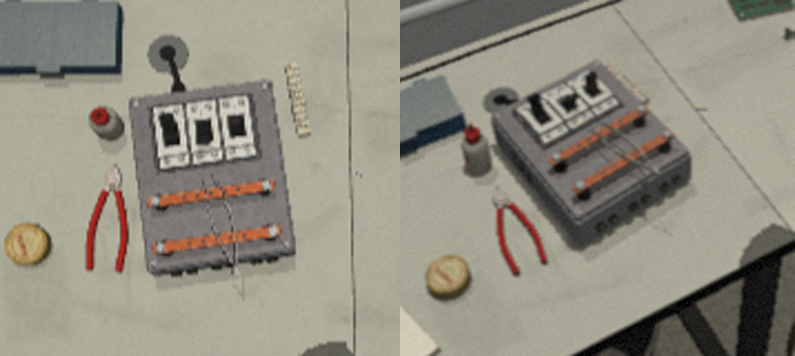

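The picture shows the box with three breakers at the back (levers near crop (170,125), (203,130), (237,125)). The tweezers lie across the bars from about (207,185) to (240,295), already close to the tool's direction. I'll move above the box for a close look.

Emit:
drive_tool(
  rows=[
    [100, 10, 36, 8, 0, 0, 0],
    [100, 10, 36, 8, 0, 0, 0],
    [100, 10, 36, 8, 0, 0, 0],
    [100, 10, 36, 8, 0, 0, 0],
    [100, 10, 36, 8, 0, 0, 0],
  ],
)

```text
time_s: 1.72
tcp_pos: [0.2394, -0.4141, 0.2818]
ee_rot: [[-0.953, -0.302, 0.0], [-0.302, 0.953, -0.0], [-0.0, -0.0, -1.0]]
wrist_force: [0.6, 0.4, 0.6]
gripper_width: 1.0
gripper_force: 0.0
```

Emit:
drive_tool(
  rows=[
    [100, 14, 36, 8, 0, 0, 0],
    [100, 14, 36, 8, 0, 0, 0],
    [100, 14, 36, 8, 0, 0, 0],
    [100, 14, 36, 8, 0, 0, 0],
    [100, 14, 36, 8, 0, 0, 0],
  ],
)

```text
time_s: 2.13
tcp_pos: [0.3094, -0.2339, 0.3223]
ee_rot: [[-0.953, -0.302, 0.001], [-0.302, 0.953, -0.0], [-0.001, -0.001, -1.0]]
wrist_force: [1.5, -0.6, 0.8]
gripper_width: 1.0
gripper_force: 0.0
```

Emit:
drive_tool(
  rows=[
    [100, 14, 36, 4, 0, 0, 0],
    [100, 14, 36, 4, 0, 0, 0],
    [100, 14, 36, 4, 0, 0, 0],
    [100, 14, 36, 4, 0, 0, 0],
    [100, 14, 36, 4, 0, 0, 0],
  ],
)

```text
time_s: 2.55
tcp_pos: [0.3793, -0.0537, 0.3424]
ee_rot: [[-0.953, -0.303, 0.002], [-0.303, 0.953, 0.0], [-0.002, -0.0, -1.0]]
wrist_force: [0.8, -1.2, 0.3]
gripper_width: 1.003
gripper_force: 0.0
```

Emit:
drive_tool(
  rows=[
    [100, 14, 36, 0, 0, 0, 0],
    [100, 14, 36, 0, 0, 0, 0],
    [100, 14, 36, 0, 0, 0, 0],
    [100, 14, 36, 0, 0, 0, 0],
    [100, 0, 0, 0, 0, 0, 0],
  ],
)

```text
time_s: 2.97
tcp_pos: [0.4373, 0.0932, 0.3409]
ee_rot: [[-0.952, -0.308, 0.0], [-0.308, 0.952, 0.001], [-0.001, 0.0, -1.0]]
wrist_force: [0.0, 0.1, -0.2]
gripper_width: 1.001
gripper_force: 0.0
```

```bash
python3 - <<'E'
from h import *
np.set_printoptions(precision=4,suppress=True)
s=sense();c=capture("wrist");print(s["time_s"],s["tcp_pos"],s["ee_rot"]);print(c["T_tool_cam"],c["fx"])
cv2.imwrite("pics/w0.png",c["frame"][:,:,::-1]); 
np.savez("w0.npz",**{k:v for k,v in c.items()},pos=s["tcp_pos"],ee=s["ee_rot"])
for l in("supply_box","tweezers_mid","tripped_lever_tip","on_lever_tip","off_lever_tip"):
    for d in masks_of(l,c)[:3]:
        P=cloud(c,d["region"],s)
        if len(P): print(l,round(d["p"],2),np.round(d["xy"]),np.median(P,0),P.min(0),P.max(0))
E
```

```text
2.9667 [0.4373 0.0932 0.3409] [[-0.9515 -0.3076  0.0004]
 [-0.3076  0.9515  0.0006]
 [-0.0005  0.0004 -1.    ]]
[[-0.0004 -0.9532 -0.3024  0.0831]
 [ 1.     -0.0005 -0.     -0.0009]
 [-0.0001 -0.3024  0.9532 -0.1441]
 [ 0.      0.      0.      1.    ]] 300.77245114612424
supply_box 0.74 [464. 222.] [0.4598 0.364  0.0227] [ 0.4356  0.3422 -0.0004] [0.4913 0.4111 0.0255]
supply_box 0.66 [291. 270.] [0.5901 0.1028 0.0938] [0.5856 0.0949 0.0736] [0.5953 0.1117 0.1169]
supply_box 0.65 [325. 209.] [0.4943 0.1252 0.0713] [ 0.4016  0.0278 -0.0015] [0.7455 0.2552 0.4059]
tweezers_mid 0.72 [317. 182.] [0.4529 0.1018 0.1004] [0.4188 0.0998 0.0956] [0.5069 0.1358 0.1021]
off_lever_tip 0.7 [316. 272.] [0.5775 0.1395 0.0943] [0.5685 0.1315 0.073 ] [0.6041 0.153  0.1133]
off_lever_tip 0.33 [381. 276.] [0.5989 0.2654 0.0161] [ 0.4001  0.0999 -0.0002] [0.6704 0.3137 0.4063]
```

View pics/w0.png

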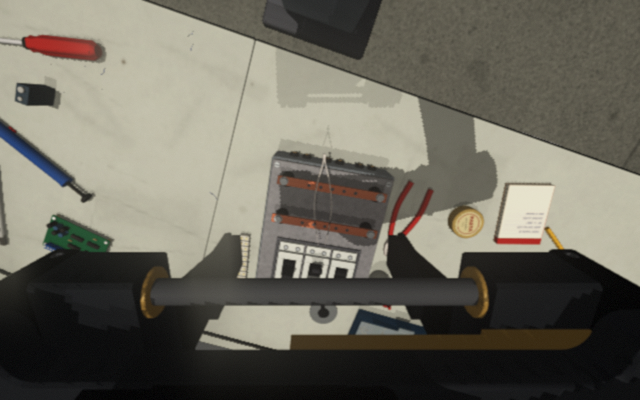

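The wrist picture shows the tweezers at about (325,130)–(322,210), the bars at rows 190 and 225, and the breakers around (315,265). Next I'll fit the geometry.

```bash
cat > geo.py <<'E'
from h import *
np.set_printoptions(precision=4,suppress=True)
d=np.load("w0.npz"); s={"tcp_pos":d["pos"],"ee_rot":d["ee"]}; c={k:d[k] for k in("z_map","frame","fx","fy","cx","cy","T_tool_cam")}
hsv=cv2.cvtColor(c["frame"],cv2.COLOR_RGB2HSV)
W=np.full((400,640,3),np.nan); ok=c["z_map"]>0; W[ok]=cloud(c,ok,s)
reg=(W[...,0]>.38)&(W[...,0]<.75)&(W[...,1]>.03)&(W[...,1]<.25)
bar=reg&(hsv[...,0]<18)&(hsv[...,1]>110)&(W[...,2]>.083)&(W[...,2]<.11)
n,l,st,_=cv2.connectedComponentsWithStats(bar.astype(np.uint8),connectivity=8)
P=W[bar]; 
lab=P[:,0]+0.14*(P[:,1]-.13)>.47
A=[P[~lab],P[lab]]
for a in A:
    m=a.mean(0); u,sv,v=np.linalg.svd(a[:,:2]-m[:2],full_matrices=False); print("bar",len(a),m,np.median(a[:,2]),a[:,:2].min(0),a[:,:2].max(0),np.degrees(np.arctan2(-v[0][0]*np.sign(v[0][1]),abs(v[0][1]))))
lev=reg&(W[...,2]>.094)&(W[...,0]>.54)&(W[...,2]<.125)
n,l,st,_=cv2.connectedComponentsWithStats(lev.astype(np.uint8),connectivity=8)
for i in range(1,n):
    if st[i,4]>8: a=W[l==i]; t=a[a[:,2]>a[:,2].max()-.006]; print("lever",st[i],a.min(0),a.max(0),"tip",t.mean(0))
tw=reg&(W[...,2]>.0965)&(W[...,0]<.53)&(W[...,2]<.12)&~bar
a=W[tw]; print("tw",len(a),a.mean(0),np.median(a[:,2]),a.min(0),a.max(0)); 
E
python3 geo.py; python3 -c "
import cv2;a=cv2.imread('pics/w0.png')[120:285,250:410];cv2.imwrite('pics/w0c.png',cv2.resize(a,(580,598),interpolation=2))"
```

```text
bar 722 [0.4555 0.125  0.095 ] 0.0950750698920704 [0.4413 0.0502] [0.4696 0.1977] 7.666713363731068
bar 660 [0.5096 0.1319 0.0951] 0.09510489976080277 [0.4954 0.0574] [0.5244 0.2049] 7.62022312648143
lever [311 267  12   8  84] [0.5685 0.1319 0.0943] [0.5787 0.1482 0.1133] tip [0.5729 0.14   0.1107]
lever [282 268  12  10 107] [0.5884 0.0945 0.0942] [0.5956 0.1104 0.1169] tip [0.5909 0.1016 0.1139]
tw 349 [0.4731 0.1202 0.0997] 0.0998655834915021 [0.4137 0.0546 0.0965] [0.5297 0.2015 0.1034]
```

View pics/w0c.png

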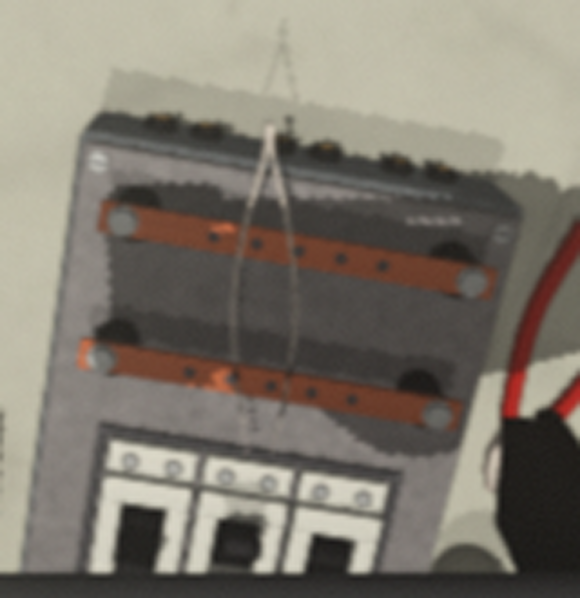

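```bash
cat >> geo.py <<'E'
print("----")
def ray(u,v,z):
    o=px2w(c,(u,v),0.,s); e=px2w(c,(u,v),1.,s)-o; return o+e*(z-o[2])/e[2]
for q in((270,128),(250,210),(288,210),(235,300),(297,300),(235,355),(293,360),(245,450),(283,410)):
    print(q,ray(250+q[0]/3.625,120+q[1]/3.625,.098))
E
python3 geo.py|sed -n '/----/,$p'
```

```text
----
(270, 128) [0.4158 0.0995 0.098 ]
(250, 210) [0.4465 0.1021 0.098 ]
(288, 210) [0.4422 0.1153 0.098 ]
(235, 300) [0.4811 0.1076 0.098 ]
(297, 300) [0.474  0.1297 0.098 ]
(235, 355) [0.5021 0.1144 0.098 ]
(293, 360) [0.4972 0.136  0.098 ]
(245, 450) [0.5388 0.1304 0.098 ]
(283, 410) [0.518 0.139 0.098]
```

Emit:
drive_tool(
  rows=[
    [50, 12, 7, -38, 0, 0, 0],
    [50, 12, 7, -38, 0, 0, 0],
    [50, 12, 7, -38, 0, 0, 0],
    [50, 10, 6, -38, 0, 0, 0],
    [50, 0, 0, -37, 0, 0, 0],
  ],
)

```text
time_s: 3.68
tcp_pos: [0.483, 0.1152, 0.1515]
ee_rot: [[-0.953, -0.302, 0.003], [-0.302, 0.953, 0.001], [-0.003, 0.0, -1.0]]
wrist_force: [0.2, 1.1, -1.2]
gripper_width: 0.706
gripper_force: 0.0
```

Emit:
drive_tool(
  rows=[
    [50, 0, 0, -20, 0, 0, 0],
    [50, 0, 0, -10, 0, 0, 0],
    [50, 0, 0, -6, 0, 0, 0],
    [50, 0, 0, 0, 0, 0, 0],
  ],
)

```text
time_s: 4.02
tcp_pos: [0.4809, 0.1143, 0.1158]
ee_rot: [[-0.953, -0.302, -0.002], [-0.302, 0.953, -0.001], [0.002, -0.0, -1.0]]
wrist_force: [-0.6, -0.2, 0.3]
gripper_width: 0.512
gripper_force: 0.0
```

```bash
python3 - <<'E'
from h import *
s=sense();c=capture("wrist");print(s["tcp_pos"],s["wrist_force"])
cv2.imwrite("pics/w1.png",cv2.resize(c["frame"][100:330,160:480,::-1],(800,575)))
E
```

```text
[0.48089665 0.11428145 0.11580592] [-0.55215219 -0.15432072  0.29425405]
```

View pics/w1.png

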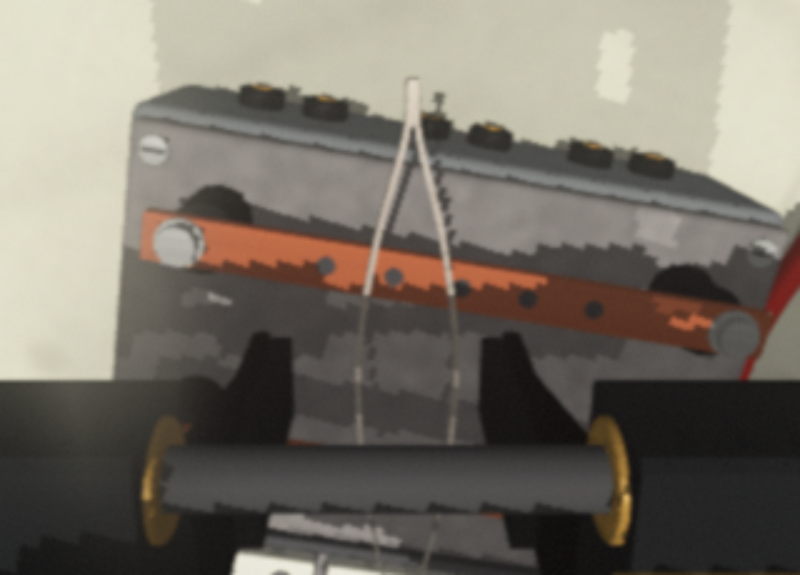

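The fingers straddle the tweezers (arms at 360 and 450, finger faces at 292 and 480). I'll shift 5 mm to +y, lower a little and close.

Emit:
drive_tool(
  rows=[
    [50, 2, 5, -5, 0, 0, 0],
    [50, 0, 0, 0, 0, 0, 0],
    [10, 0, 0, 0, 0, 0, 0],
    [10, 0, 0, 0, 0, 0, 0],
    [10, 0, 0, 0, 0, 0, 0],
  ],
)

```text
time_s: 4.48
tcp_pos: [0.4835, 0.1206, 0.112]
ee_rot: [[-0.953, -0.303, 0.001], [-0.303, 0.953, 0.001], [-0.001, 0.0, -1.0]]
wrist_force: [0.4, 1.3, -0.3]
gripper_width: 0.353
gripper_force: 0.0
```

Emit:
drive_tool(
  rows=[
    [10, 0, 0, 0, 0, 0, 0],
    [10, 0, 0, 0, 0, 0, 0],
    [10, 0, 0, 0, 0, 0, 0],
  ],
)

```text
time_s: 4.73
tcp_pos: [0.4835, 0.1205, 0.1119]
ee_rot: [[-0.953, -0.303, 0.0], [-0.303, 0.953, 0.0], [-0.0, 0.0, -1.0]]
wrist_force: [-0.7, 0.6, 3.1]
gripper_width: 0.276
gripper_force: 30.0
```

Emit:
drive_tool(
  rows=[
    [10, 0, 0, 15, 0, 0, 0],
    [10, 0, 0, 30, 0, 0, 0],
    [10, 0, 0, 30, 0, 0, 0],
    [10, 2, -20, 10, 0, 0, 0],
    [10, 2, -35, 0, 0, 0, 0],
  ],
)

```text
time_s: 5.15
tcp_pos: [0.4899, 0.0674, 0.2001]
ee_rot: [[-0.952, -0.308, 0.008], [-0.308, 0.952, 0.003], [-0.009, 0.0, -1.0]]
wrist_force: [0.1, -0.7, -0.0]
gripper_width: 0.273
gripper_force: 30.0
```

Emit:
drive_tool(
  rows=[
    [10, 3, -35, 0, 0, 0, 0],
    [10, 3, -35, 0, 0, 0, 0],
    [10, 3, -35, 0, 0, 0, 0],
    [10, 3, -35, 0, 0, 0, 0],
    [10, 0, -10, 0, 0, 0, 0],
  ],
)

```text
time_s: 5.57
tcp_pos: [0.4992, -0.088, 0.1964]
ee_rot: [[-0.954, -0.3, -0.0], [-0.3, 0.954, -0.001], [0.001, -0.0, -1.0]]
wrist_force: [-0.8, -0.5, -0.5]
gripper_width: 0.272
gripper_force: 30.0
```

Emit:
drive_tool(
  rows=[
    [10, 0, 0, 0, 0, 0, 0],
    [10, 0, 0, -35, 0, 0, 0],
    [10, 0, 0, -35, 0, 0, 0],
    [10, 0, 0, -30, 0, 0, 0],
    [10, 0, 0, 0, 0, 0, 0],
  ],
)

```text
time_s: 5.98
tcp_pos: [0.4949, -0.084, 0.0912]
ee_rot: [[-0.953, -0.302, -0.013], [-0.302, 0.953, -0.0], [0.012, 0.004, -1.0]]
wrist_force: [-1.5, -0.8, -1.2]
gripper_width: 0.275
gripper_force: 30.0
```

```bash
python3 - <<'E'
from h import *
s=sense();c=capture("wrist");print(s["tcp_pos"],s["gripper_width"],s["gripper_force"])
cv2.imwrite("pics/w2.png",cv2.resize(c["frame"][100:330,160:480,::-1],(800,575)))
E
```

```text
[ 0.49489359 -0.08400657  0.09119485] 0.27492663810532947 29.980442225933075
```

View pics/w2.png

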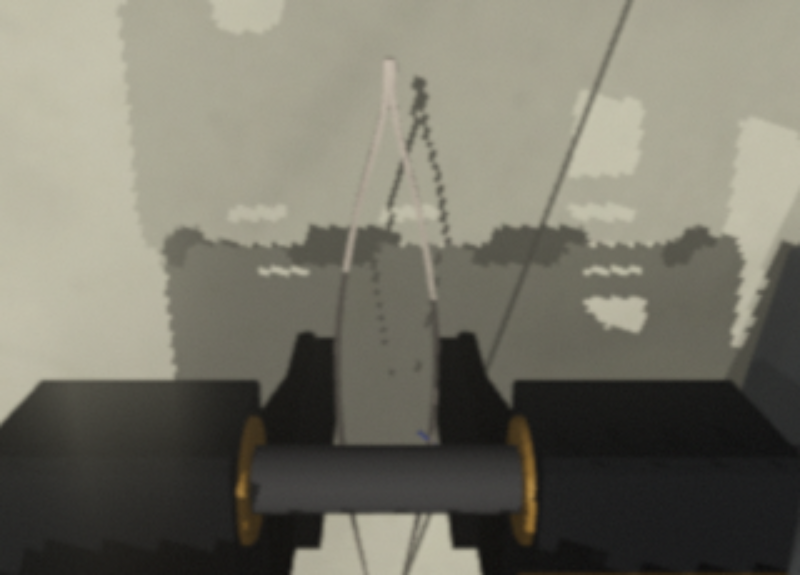

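The tweezers are held level between the pads (arms at 340 and 435) and the bench below is clear. Lowering.

Emit:
drive_tool(
  rows=[
    [10, 0, 0, -30, 0, 0, 0],
    [10, 0, 0, -22, 0, 0, 0],
    [10, 0, 0, -10, 0, 0, 0],
    [10, 0, 0, -4, 0, 0, 0],
    [10, 0, 0, 0, 0, 0, 0],
  ],
)

```text
time_s: 6.45
tcp_pos: [0.5002, -0.0842, 0.0313]
ee_rot: [[-0.953, -0.304, 0.001], [-0.304, 0.953, -0.0], [-0.001, -0.0, -1.0]]
wrist_force: [0.3, -0.1, -0.1]
gripper_width: 0.269
gripper_force: 30.0
```

Emit:
drive_tool(
  rows=[
    [10, 0, 0, -5, 0, 0, 0],
    [10, 0, 0, -3, 0, 0, 0],
    [10, 0, 0, 0, 0, 0, 0],
  ],
)

```text
time_s: 6.7
tcp_pos: [0.4997, -0.0845, 0.023]
ee_rot: [[-0.953, -0.303, 0.001], [-0.303, 0.953, 0.0], [-0.001, -0.0, -1.0]]
wrist_force: [-0.5, -0.1, 0.5]
gripper_width: 0.271
gripper_force: 30.0
```

Emit:
drive_tool(
  rows=[
    [10, 0, 0, -2, 0, 0, 0],
    [10, 0, 0, 0, 0, 0, 0],
  ],
)

```text
time_s: 6.87
tcp_pos: [0.4995, -0.0846, 0.0207]
ee_rot: [[-0.953, -0.303, 0.0], [-0.303, 0.953, 0.0], [-0.0, -0.0, -1.0]]
wrist_force: [-0.2, -0.1, -0.1]
gripper_width: 0.275
gripper_force: 30.0
```

Emit:
drive_tool(
  rows=[
    [40, 0, 0, 0, 0, 0, 0],
    [45, 0, 0, 0, 0, 0, 0],
    [45, 0, 0, 0, 0, 0, 0],
    [45, 0, 0, 12, 0, 0, 0],
    [45, 0, 0, 35, 0, 0, 0],
  ],
)

```text
time_s: 7.28
tcp_pos: [0.4959, -0.0849, 0.0641]
ee_rot: [[-0.953, -0.302, -0.011], [-0.302, 0.953, -0.001], [0.011, 0.003, -1.0]]
wrist_force: [-0.2, -0.2, -0.0]
gripper_width: 0.441
gripper_force: 0.0
```

Emit:
drive_tool(
  rows=[
    [45, 0, 0, 40, 0, 0, 0],
    [20, 0, 0, 40, 0, 0, 0],
    [0, 0, 0, 40, 0, 0, 0],
    [0, 0, 0, 40, 0, 0, 0],
    [0, 0, 0, 0, 0, 0, 0],
  ],
)

```text
time_s: 7.7
tcp_pos: [0.5038, -0.0849, 0.2367]
ee_rot: [[-0.952, -0.305, 0.018], [-0.305, 0.952, -0.001], [-0.017, -0.006, -1.0]]
wrist_force: [1.3, -0.8, 0.6]
gripper_width: 0.235
gripper_force: 0.0
```

```bash
cat > lev.py <<'E'
from h import *
np.set_printoptions(precision=4,suppress=True)
B=np.array([.4826,.1285]); a=np.radians(7.64); R=np.array([[np.cos(a),-np.sin(a)],[np.sin(a),np.cos(a)]])
def box(P): return np.c_[(P[:,:2]-B)@R,P[:,2]]
for n in("top","scene"):
    c=capture(n); cv2.imwrite(f"pics/{n}1.png",c["frame"][:,:,::-1])
    P=box(cloud(c,np.ones((400,640),bool)))
    for nm,y in(("L",.04),("M",0),("R",-.04)):
        q=P[(abs(P[:,1]-y)<.012)&(P[:,0]>.06)&(P[:,0]<.15)&(P[:,2]>.092)]
        t=q[q[:,2]>q[:,2].max()-.005] if len(q) else q
        print(n,nm,len(q),"min",q.min(0),"max",q.max(0),"tip",t.mean(0))
    q=P[(abs(P[:,1])<.056)&(P[:,0]>.03)&(P[:,0]<.17)&(abs(P[:,2]-.085)<.003)]
    print("faces",np.percentile(q,[1,50,99],axis=0).tolist())
    q=P[(abs(P[:,1])<.08)&(abs(P[:,2])<.09)&(P[:,0]>-.08)&(P[:,2]>.06)&(P[:,0]<.25)]; print("plate",np.percentile(q[:,0],[1,99]))
    for l in("tripped_lever_tip","on_lever_tip","off_lever_tip","tripped_lever_pivot"):
        for d in search_frame(l,c)[:2]:
            try: print(l,round(d["p"],2),box(px2w(c,d["xy"])[None])[0])
            except Exception as e: print(e)
E
python3 lev.py; python3 -c "
import cv2,numpy as np
a=cv2.imread('pics/top1.png')[150:210,225:305];b=cv2.imread('pics/scene1.png')[170:230,225:305]
cv2.imwrite('pics/lv.png',np.hstack([cv2.resize(x,(400,300),interpolation=2) for x in(a,b)]))"
```

```text
Traceback (most recent call last):
  File "lev.py", line 11, in <module>
    print(n,nm,len(q),"min",q.min(0),"max",q.max(0),"tip",t.mean(0))
                            ~~~~~^^^
ValueError: zero-size array to reduction operation minimum which has no identity
[ WARN:0@0.016] global loadsave.cpp:275 findDecoder imread_('pics/scene1.png'): can't open/read file: check file path/integrity
Traceback (most recent call last):
TypeError: 'NoneType' object is not subscriptable
```

Emit:
drive_tool(
  rows=[
    [0, 12, 32, 12, 0, 0, -0.04],
    [0, 12, 32, 12, 0, 0, -0.04],
    [0, 12, 32, 12, 0, 0, -0.04],
    [0, 12, 32, 12, 0, 0, -0.04],
    [0, 12, 32, 12, 0, 0, -0.018],
  ],
)

```text
time_s: 8.17
tcp_pos: [0.559, 0.0768, 0.2867]
ee_rot: [[-0.992, -0.127, -0.002], [-0.127, 0.992, -0.001], [0.002, -0.0, -1.0]]
wrist_force: [-0.3, -0.2, 0.2]
gripper_width: 0.006
gripper_force: 0.0
```

Emit:
drive_tool(
  rows=[
    [0, 10, 30, 0, 0, 0, 0],
    [0, 10, 30, 0, 0, 0, 0],
    [0, 0, 0, 0, 0, 0, 0],
    [0, 0, 0, 0, 0, 0, 0],
  ],
)

```text
time_s: 8.5
tcp_pos: [0.579, 0.1367, 0.2853]
ee_rot: [[-0.991, -0.132, -0.004], [-0.132, 0.991, -0.001], [0.004, -0.001, -1.0]]
wrist_force: [0.3, -1.4, -0.7]
gripper_width: 0.004
gripper_force: 0.0
```

```bash
cat > lev.py <<'E'
from h import *
np.set_printoptions(precision=4,suppress=True)
B=np.array([.4826,.1285]); a=np.radians(7.64); R=np.array([[np.cos(a),-np.sin(a)],[np.sin(a),np.cos(a)]])
def box(P): return np.c_[(P[:,:2]-B)@R,P[:,2]]
def run(tag):
  s=sense(); print(s["time_s"],s["tcp_pos"],"box",box(np.array([s["tcp_pos"]]))[0],np.degrees(np.arctan2(-s["ee_rot"][1][0],-s["ee_rot"][0][0])))
  for n in("wrist","scene","top"):
    c=capture(n); cv2.imwrite(f"pics/{n}{tag}.png",c["frame"][:,:,::-1])
    P=box(cloud(c,np.ones((400,640),bool),s))
    for nm,y in(("L",.04),("M",0),("R",-.04)):
        q=P[(abs(P[:,1]-y)<.012)&(P[:,0]>.06)&(P[:,0]<.15)&(P[:,2]>.092)&(P[:,2]<.125)]
        if len(q)<5: continue
        t=q[q[:,2]>q[:,2].max()-.005]
        print(n,nm,len(q),"min",q.min(0),"max",q.max(0),"tip",t.mean(0))
    q=P[(abs(P[:,1])<.056)&(P[:,0]>.03)&(P[:,0]<.19)&(abs(P[:,2]-.085)<.003)]
    if len(q): print("faces",np.percentile(q,[1,50,99],axis=0).tolist())
    for l in("tripped_lever_tip","on_lever_tip","off_lever_tip","tweezers_mid"):
        for d in search_frame(l,c)[:2]:
            print(l,round(d["p"],2),d["xy"],box(px2w(c,d["xy"],None,s)[None])[0])
if __name__=="__main__":
    import sys; run(sys.argv[1])
E
python3 lev.py 2; python3 -c "
import cv2,numpy as np
a=cv2.imread('pics/wrist2.png')[60:285,200:440]
cv2.imwrite('pics/lv.png',cv2.resize(a,(640,600),interpolation=2))"
```

```text
8.5 [0.579  0.1367 0.2853] box [ 0.0966 -0.0047  0.2853] 7.55934105524351
wrist L 265 min [0.1118 0.0313 0.0922] max [0.1284 0.0472 0.1136] tip [0.1235 0.0392 0.1112]
wrist M 160 min [ 0.0875 -0.008   0.0926] max [0.1035 0.0075 0.1132] tip [ 0.0919 -0.0005  0.1109]
wrist R 171 min [ 0.1022 -0.0487  0.0921] max [ 0.1106 -0.0321  0.1166] tip [ 0.1061 -0.0403  0.1146]
faces [[0.08364123348116394, -0.05516183739984839, 0.08223343248687333], [0.10584507330463115, -0.0009569313990896225, 0.08501232580447547], [0.1331694319856682, 0.05530216897685637, 0.08691715193371696]]
tripped_lever_tip 0.6 [283.5, 190.2] [ 0.1032 -0.0388  0.1155]
on_lever_tip 0.72 [352.8, 191.2] [0.1119 0.0399 0.0895]
off_lever_tip 0.6 [320.9, 186.8] [0.1075 0.0024 0.0859]
tweezers_mid 0.63 [141.1, 55.6] [-0.0459 -0.2279  0.0058]
scene L 49 min [0.1116 0.0321 0.0921] max [0.1261 0.0479 0.112 ] tip [0.1211 0.0395 0.1089]
scene M 34 min [ 0.0845 -0.0084  0.0924] max [0.1018 0.0076 0.1116] tip [0.0894 0.0001 0.1092]
scene R 44 min [ 0.0979 -0.0479  0.0925] max [ 0.1091 -0.0318  0.1149] tip [ 0.1033 -0.0407  0.113 ]
faces 
[... 574 characters left out ...]
0.0991 -0.048   0.0943] max [ 0.1076 -0.0332  0.1156] tip [ 0.1034 -0.0412  0.1124]
faces [[0.07983023714721, -0.055373509132221, 0.08201431711723962], [0.10335820496303216, -3.6059188809936606e-05, 0.08316707800692545], [0.129305584395135, 0.05480509940661171, 0.08680943487460165]]
tripped_lever_tip 0.62 [276.4, 176.2] [ 0.0984 -0.0427  0.1119]
on_lever_tip 0.51 [436.2, 197.1] [-0.0033 -0.4914  0.0096]
on_lever_tip 0.48 [243.5, 177.1] [0.1123 0.0443 0.0961]
off_lever_tip 0.41 [262.2, 179.7] [ 0.0973 -0.004   0.0999]
off_lever_tip 0.26 [221.6, 219.1] [ 0.0245  0.1326 -0.0021]
tweezers_mid 0.48 [422.8, 247.4] [-0.1402 -0.4179  0.0225]
tweezers_mid 0.45 [353.2, 234.0] [-0.0729 -0.2339 -0.0017]
```

View pics/lv.png

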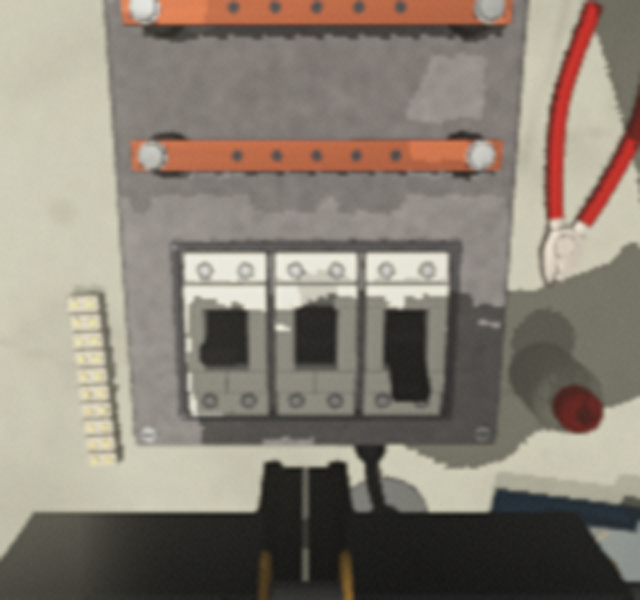

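The right breaker (box y about −40 mm, lever near crop (225,340)) is the tripped one. The middle lever is off and the left one is on. I'll go behind the right lever with the fingers shut.

Emit:
drive_tool(
  rows=[
    [0, 19, -15, 0, 0, 0, 0],
    [0, 19, -16, -10, 0, 0, 0],
    [0, 0, 0, -35, 0, 0, 0],
    [0, 0, 0, -35, 0, 0, 0],
    [0, 0, 0, -35, 0, 0, 0],
  ],
)

```text
time_s: 9.67
tcp_pos: [0.6177, 0.1041, 0.1716]
ee_rot: [[-0.992, -0.129, 0.001], [-0.129, 0.992, 0.001], [-0.001, 0.001, -1.0]]
wrist_force: [0.1, 0.9, 0.7]
gripper_width: 0.005
gripper_force: 0.0
```

Emit:
drive_tool(
  rows=[
    [0, 0, 0, -10, 0, 0, 0],
    [0, 0, 0, 0, 0, 0, 0],
    [0, 0, 0, 0, 0, 0, 0],
  ],
)

```text
time_s: 9.92
tcp_pos: [0.6183, 0.1046, 0.1637]
ee_rot: [[-0.991, -0.13, 0.001], [-0.13, 0.991, -0.001], [-0.001, -0.001, -1.0]]
wrist_force: [0.5, -0.3, 0.7]
gripper_width: 0.008
gripper_force: 0.0
```

Emit:
drive_tool(
  rows=[
    [0, 2, 0, -18, 0, 0, 0],
    [0, 0, 0, -15, 0, 0, 0],
    [0, 0, 0, -10, 0, 0, 0],
    [0, 0, 1, -3, 0, 0, 0],
    [0, 0, 0, 0, 0, 0, 0],
  ],
)

```text
time_s: 10.33
tcp_pos: [0.6199, 0.1058, 0.1174]
ee_rot: [[-0.992, -0.13, 0.001], [-0.13, 0.992, 0.0], [-0.001, 0.0, -1.0]]
wrist_force: [-0.0, 0.0, 0.6]
gripper_width: 0.005
gripper_force: 0.0
```

Emit:
drive_tool(
  rows=[
    [0, -3, -0.4, 0, 0, 0, 0],
    [0, -3, -0.4, 0, 0, 0, 0],
    [0, -3, -0.4, 0, 0, 0, 0],
    [0, -2, -0.3, 0, 0, 0, 0],
    [0, 0, 0, 0, 0, 0, 0],
  ],
)

```text
time_s: 10.75
tcp_pos: [0.6081, 0.1039, 0.1172]
ee_rot: [[-0.992, -0.13, 0.001], [-0.13, 0.992, 0.0], [-0.001, 0.0, -1.0]]
wrist_force: [0.2, -0.6, -0.0]
gripper_width: 0.009
gripper_force: 0.0
```

Emit:
drive_tool(
  rows=[
    [0, -1, -0.1, 0, 0, 0, 0],
    [0, -1, -0.1, 0, 0, 0, 0],
    [0, 0, 0, 0, 0, 0, 0],
  ],
)

```text
time_s: 11.0
tcp_pos: [0.6065, 0.1037, 0.1168]
ee_rot: [[-0.992, -0.129, 0.001], [-0.129, 0.992, 0.0], [-0.001, 0.0, -1.0]]
wrist_force: [1.1, -1.1, -0.4]
gripper_width: 0.005
gripper_force: 0.2
```

Emit:
drive_tool(
  rows=[
    [0, -1, -0.1, 0, 0, 0, 0],
    [0, -1, -0.1, 0, 0, 0, 0],
    [0, 0, 0, 0, 0, 0, 0],
  ],
)

```text
time_s: 11.25
tcp_pos: [0.6044, 0.1035, 0.1166]
ee_rot: [[-0.992, -0.129, 0.0], [-0.129, 0.992, -0.0], [-0.0, -0.0, -1.0]]
wrist_force: [-0.2, -0.1, 0.3]
gripper_width: 0.005
gripper_force: 0.3
```

Emit:
drive_tool(
  rows=[
    [0, -1, -0.1, 0, 0, 0, 0],
    [0, 0, 0, 0, 0, 0, 0],
  ],
)

```text
time_s: 11.42
tcp_pos: [0.6033, 0.1034, 0.1166]
ee_rot: [[-0.992, -0.129, -0.0], [-0.129, 0.992, 0.0], [0.0, 0.0, -1.0]]
wrist_force: [1.6, 0.0, 0.3]
gripper_width: 0.002
gripper_force: 0.4
```

Emit:
drive_tool(
  rows=[
    [0, -1, -0.1, 0, 0, 0, 0],
    [0, 0, 0, 0, 0, 0, 0],
  ],
)

```text
time_s: 11.58
tcp_pos: [0.6022, 0.1032, 0.1165]
ee_rot: [[-0.992, -0.129, -0.0], [-0.129, 0.992, -0.0], [0.0, -0.0, -1.0]]
wrist_force: [1.5, 0.1, 0.3]
gripper_width: 0.008
gripper_force: 0.4
```

Emit:
drive_tool(
  rows=[
    [0, -1, -0.1, 0, 0, 0, 0],
    [0, 0, 0, 0, 0, 0, 0],
  ],
)

```text
time_s: 11.75
tcp_pos: [0.6012, 0.1031, 0.1164]
ee_rot: [[-0.992, -0.129, -0.0], [-0.129, 0.992, -0.0], [0.0, -0.0, -1.0]]
wrist_force: [0.4, 0.4, 0.0]
gripper_width: 0.01
gripper_force: 0.4
```

Emit:
drive_tool(
  rows=[
    [0, -1, -0.1, 0, 0, 0, 0],
    [0, 0, 0, 0, 0, 0, 0],
  ],
)

```text
time_s: 11.92
tcp_pos: [0.6007, 0.1032, 0.1166]
ee_rot: [[-0.992, -0.13, 0.001], [-0.13, 0.992, 0.0], [-0.001, 0.0, -1.0]]
wrist_force: [1.1, -0.2, -0.5]
gripper_width: 0.005
gripper_force: 0.8
```

Emit:
drive_tool(
  rows=[
    [0, -1, -0.1, 0, 0, 0, 0],
    [0, 0, 0, 0, 0, 0, 0],
  ],
)

```text
time_s: 12.08
tcp_pos: [0.6002, 0.1033, 0.1169]
ee_rot: [[-0.992, -0.13, 0.002], [-0.13, 0.992, 0.001], [-0.002, 0.0, -1.0]]
wrist_force: [3.4, -0.6, -1.4]
gripper_width: 0.005
gripper_force: 1.5
```

Emit:
drive_tool(
  rows=[
    [0, -0.7, -0.1, 0, 0, 0, 0],
    [0, 0, 0, 0, 0, 0, 0],
  ],
)

```text
time_s: 12.25
tcp_pos: [0.6, 0.1033, 0.117]
ee_rot: [[-0.992, -0.13, 0.003], [-0.13, 0.992, 0.001], [-0.003, 0.0, -1.0]]
wrist_force: [5.2, -0.2, -0.9]
gripper_width: 0.006
gripper_force: 2.1
```

Emit:
drive_tool(
  rows=[
    [0, -0.7, -0.1, 0, 0, 0, 0],
    [0, 0, 0, 0, 0, 0, 0],
  ],
)

```text
time_s: 12.42
tcp_pos: [0.5998, 0.1033, 0.1172]
ee_rot: [[-0.992, -0.13, 0.005], [-0.13, 0.992, 0.001], [-0.005, 0.001, -1.0]]
wrist_force: [6.4, -0.3, -1.7]
gripper_width: 0.007
gripper_force: 2.4
```

Emit:
drive_tool(
  rows=[
    [0, -0.7, -0.1, 0, 0, 0, 0],
    [0, 0, 0, 0, 0, 0, 0],
  ],
)

```text
time_s: 12.58
tcp_pos: [0.5996, 0.1034, 0.1174]
ee_rot: [[-0.991, -0.13, 0.006], [-0.13, 0.991, 0.002], [-0.006, 0.001, -1.0]]
wrist_force: [7.4, -0.5, -1.8]
gripper_width: 0.006
gripper_force: 2.8
```

Emit:
drive_tool(
  rows=[
    [0, -0.7, -0.1, 0, 0, 0, 0],
    [0, 0, 0, 0, 0, 0, 0],
  ],
)

```text
time_s: 12.75
tcp_pos: [0.5994, 0.1034, 0.1175]
ee_rot: [[-0.991, -0.13, 0.007], [-0.13, 0.991, 0.002], [-0.007, 0.001, -1.0]]
wrist_force: [8.4, -0.3, -2.2]
gripper_width: 0.003
gripper_force: 3.1
```

Emit:
drive_tool(
  rows=[
    [0, -0.6, -0.1, 0, 0, 0, 0],
    [0, 0, 0, 0, 0, 0, 0],
  ],
)

```text
time_s: 12.92
tcp_pos: [0.5992, 0.1034, 0.1177]
ee_rot: [[-0.991, -0.13, 0.008], [-0.13, 0.991, 0.002], [-0.008, 0.001, -1.0]]
wrist_force: [9.2, 0.2, -1.5]
gripper_width: 0.011
gripper_force: 3.4
```

Emit:
drive_tool(
  rows=[
    [0, -0.5, -0.1, 0, 0, 0, 0],
    [0, 0, 0, 0, 0, 0, 0],
  ],
)

```text
time_s: 13.08
tcp_pos: [0.5991, 0.1034, 0.1178]
ee_rot: [[-0.991, -0.13, 0.009], [-0.13, 0.991, 0.002], [-0.009, 0.001, -1.0]]
wrist_force: [9.0, 0.0, -1.6]
gripper_width: 0.001
gripper_force: 3.7
```

Emit:
drive_tool(
  rows=[
    [0, -0.5, -0.1, 0, 0, 0, 0],
    [0, 0, 0, 0, 0, 0, 0],
  ],
)

```text
time_s: 13.25
tcp_pos: [0.599, 0.1035, 0.1179]
ee_rot: [[-0.991, -0.13, 0.01], [-0.13, 0.991, 0.003], [-0.01, 0.001, -1.0]]
wrist_force: [9.6, -0.1, -3.3]
gripper_width: 0.003
gripper_force: 4.0
```

Emit:
drive_tool(
  rows=[
    [0, -0.5, -0.1, 0, 0, 0, 0],
    [0, 0, 0, 0, 0, 0, 0],
  ],
)

```text
time_s: 13.42
tcp_pos: [0.5988, 0.1035, 0.118]
ee_rot: [[-0.991, -0.131, 0.011], [-0.131, 0.991, 0.003], [-0.011, 0.002, -1.0]]
wrist_force: [11.2, 0.1, -2.7]
gripper_width: 0.005
gripper_force: 4.2
```

Emit:
drive_tool(
  rows=[
    [0, -0.5, -0.1, 0, 0, 0, 0],
    [0, 0, 0, 0, 0, 0, 0],
  ],
)

```text
time_s: 13.58
tcp_pos: [0.5985, 0.1035, 0.1181]
ee_rot: [[-0.991, -0.131, 0.011], [-0.131, 0.991, 0.003], [-0.011, 0.002, -1.0]]
wrist_force: [10.2, -0.3, -2.8]
gripper_width: 0.005
gripper_force: 4.3
```

Emit:
drive_tool(
  rows=[
    [0, -0.4, -0.1, 0, 0, 0, 0],
    [0, 0, 0, 0, 0, 0, 0],
  ],
)

```text
time_s: 13.75
tcp_pos: [0.5982, 0.1034, 0.1182]
ee_rot: [[-0.991, -0.131, 0.011], [-0.131, 0.991, 0.003], [-0.012, 0.002, -1.0]]
wrist_force: [10.3, 1.1, -2.8]
gripper_width: 0.005
gripper_force: 4.3
```

Emit:
drive_tool(
  rows=[
    [0, -0.3, 0, 0, 0, 0, 0],
    [0, 0, 0, 0, 0, 0, 0],
  ],
)

```text
time_s: 13.92
tcp_pos: [0.598, 0.1034, 0.1181]
ee_rot: [[-0.991, -0.131, 0.012], [-0.131, 0.991, 0.003], [-0.012, 0.002, -1.0]]
wrist_force: [10.5, 0.4, -3.7]
gripper_width: 0.008
gripper_force: 4.4
```

Emit:
drive_tool(
  rows=[
    [0, -0.4, 0, 0, 0, 0, 0],
    [0, 0, 0, 0, 0, 0, 0],
  ],
)

```text
time_s: 14.08
tcp_pos: [0.5977, 0.1035, 0.1182]
ee_rot: [[-0.991, -0.131, 0.012], [-0.131, 0.991, 0.003], [-0.012, 0.002, -1.0]]
wrist_force: [11.1, 0.2, -2.9]
gripper_width: 0.011
gripper_force: 4.4
```

Emit:
drive_tool(
  rows=[
    [0, -0.4, -0.1, 0, 0, 0, 0],
    [0, 0, 0, 0, 0, 0, 0],
  ],
)

```text
time_s: 14.25
tcp_pos: [0.5974, 0.1034, 0.1183]
ee_rot: [[-0.991, -0.131, 0.012], [-0.131, 0.991, 0.004], [-0.012, 0.002, -1.0]]
wrist_force: [11.1, 1.2, -1.7]
gripper_width: 0.006
gripper_force: 4.4
```

Emit:
drive_tool(
  rows=[
    [0, -0.4, 0, 0, 0, 0, 0],
    [0, 0, 0, 0, 0, 0, 0],
  ],
)

```text
time_s: 14.42
tcp_pos: [0.5971, 0.1035, 0.1184]
ee_rot: [[-0.991, -0.131, 0.012], [-0.131, 0.991, 0.004], [-0.013, 0.002, -1.0]]
wrist_force: [10.9, 0.1, -2.3]
gripper_width: 0.003
gripper_force: 4.5
```

Emit:
drive_tool(
  rows=[
    [0, -0.4, -0.1, 0, 0, 0, 0],
    [0, 0, 0, 0, 0, 0, 0],
  ],
)

```text
time_s: 14.58
tcp_pos: [0.5969, 0.1034, 0.1185]
ee_rot: [[-0.991, -0.131, 0.013], [-0.131, 0.991, 0.004], [-0.013, 0.002, -1.0]]
wrist_force: [11.0, 0.7, -3.3]
gripper_width: 0.003
gripper_force: 4.6
```

Emit:
drive_tool(
  rows=[
    [0, -0.4, 0, 0, 0, 0, 0],
    [0, 0, 0, 0, 0, 0, 0],
  ],
)

```text
time_s: 14.75
tcp_pos: [0.5954, 0.1032, 0.1186]
ee_rot: [[-0.991, -0.131, 0.01], [-0.131, 0.991, 0.003], [-0.01, 0.002, -1.0]]
wrist_force: [7.7, 1.3, 0.4]
gripper_width: 0.005
gripper_force: 3.7
```

Emit:
drive_tool(
  rows=[
    [0, -0.4, -0.1, 0, 0, 0, 0],
    [0, 0, 0, 0, 0, 0, 0],
  ],
)

```text
time_s: 14.92
tcp_pos: [0.595, 0.1032, 0.1186]
ee_rot: [[-0.991, -0.131, 0.01], [-0.131, 0.991, 0.003], [-0.011, 0.002, -1.0]]
wrist_force: [8.3, 0.7, 0.0]
gripper_width: 0.007
gripper_force: 3.7
```

Emit:
drive_tool(
  rows=[
    [0, -0.4, 0, 0, 0, 0, 0],
    [0, 0, 0, 0, 0, 0, 0],
  ],
)

```text
time_s: 15.08
tcp_pos: [0.5947, 0.1032, 0.1185]
ee_rot: [[-0.991, -0.131, 0.011], [-0.131, 0.991, 0.003], [-0.011, 0.002, -1.0]]
wrist_force: [9.4, -0.5, -0.5]
gripper_width: 0.006
gripper_force: 3.8
```

Emit:
drive_tool(
  rows=[
    [0, -0.4, -0.1, 0, 0, 0, 0],
    [0, 0, 0, 0, 0, 0, 0],
  ],
)

```text
time_s: 15.25
tcp_pos: [0.5946, 0.1032, 0.1186]
ee_rot: [[-0.991, -0.131, 0.011], [-0.131, 0.991, 0.003], [-0.012, 0.002, -1.0]]
wrist_force: [8.4, 0.5, -2.5]
gripper_width: 0.008
gripper_force: 3.9
```

Emit:
drive_tool(
  rows=[
    [0, -0.4, 0, 0, 0, 0, 0],
    [0, 0, 0, 0, 0, 0, 0],
  ],
)

```text
time_s: 15.42
tcp_pos: [0.5945, 0.1032, 0.1186]
ee_rot: [[-0.991, -0.131, 0.012], [-0.131, 0.991, 0.003], [-0.012, 0.002, -1.0]]
wrist_force: [9.7, -0.4, -2.2]
gripper_width: 0.007
gripper_force: 4.1
```

Emit:
drive_tool(
  rows=[
    [0, -0.4, -0.1, 0, 0, 0, 0],
    [0, 0, 0, 0, 0, 0, 0],
  ],
)

```text
time_s: 15.58
tcp_pos: [0.5943, 0.1032, 0.1187]
ee_rot: [[-0.991, -0.131, 0.013], [-0.131, 0.991, 0.004], [-0.013, 0.002, -1.0]]
wrist_force: [10.5, 0.9, -1.5]
gripper_width: 0.004
gripper_force: 4.3
```

Emit:
drive_tool(
  rows=[
    [0, -0.5, 0, 0, 0, 0, 0],
    [0, 0, 0, 0, 0, 0, 0],
  ],
)

```text
time_s: 15.75
tcp_pos: [0.5942, 0.1032, 0.1188]
ee_rot: [[-0.991, -0.131, 0.013], [-0.131, 0.991, 0.004], [-0.014, 0.002, -1.0]]
wrist_force: [10.8, 1.8, -2.0]
gripper_width: 0.003
gripper_force: 4.5
```

Emit:
drive_tool(
  rows=[
    [0, -0.4, 0, 0, 0, 0, 0],
    [0, 0, 0, 0, 0, 0, 0],
  ],
)

```text
time_s: 15.92
tcp_pos: [0.5941, 0.1033, 0.1189]
ee_rot: [[-0.991, -0.131, 0.014], [-0.131, 0.991, 0.004], [-0.014, 0.002, -1.0]]
wrist_force: [11.2, 0.1, -1.9]
gripper_width: 0.005
gripper_force: 4.7
```

Emit:
drive_tool(
  rows=[
    [0, 8, 1, 0, 0, 0, 0],
    [0, 12, 2, 0, 0, 0, 0],
    [0, 4, 0, 25, 0, 0, 0],
    [0, 0, 0, 35, 0, 0, 0],
    [0, 0, 0, 20, 0, 0, 0],
  ],
)

```text
time_s: 16.33
tcp_pos: [0.6121, 0.1043, 0.1986]
ee_rot: [[-0.992, -0.13, -0.001], [-0.13, 0.992, -0.001], [0.001, -0.001, -1.0]]
wrist_force: [0.4, 0.3, 0.7]
gripper_width: 0.008
gripper_force: 0.0
```

Emit:
drive_tool(
  rows=[
    [0, -25, -4, 10, 0, 0, 0],
    [0, -30, -4, 0, 0, 0, 0],
    [0, -12, -1, 0, 0, 0, 0],
    [0, 0, 0, 0, 0, 0, 0],
    [0, 0, 0, 0, 0, 0, 0],
  ],
)

```text
time_s: 16.75
tcp_pos: [0.5442, 0.0953, 0.2066]
ee_rot: [[-0.992, -0.13, -0.002], [-0.13, 0.992, -0.0], [0.002, -0.0, -1.0]]
wrist_force: [0.0, -0.1, -0.4]
gripper_width: 0.002
gripper_force: 0.0
```

```bash
python3 lev.py 3 | grep -v _
```

```text
16.75 [0.5442 0.0953 0.2066] box [ 0.0567 -0.0411  0.2066] 7.457427380430321
wrist M 216 min [ 0.0869 -0.0088  0.0926] max [0.1014 0.0076 0.1134] tip [ 0.0913 -0.0009  0.1107]
faces [[0.0831516893595847, -0.05364916930422575, 0.08224630147446982], [0.0920122610570509, 0.01193087900777328, 0.08499175860503003], [0.11235681357674583, 0.05522035955228503, 0.08693782023136219]]
scene L 51 min [0.1071 0.0317 0.0923] max [0.1257 0.0476 0.1123] tip [0.119  0.0391 0.1092]
scene M 32 min [ 0.0854 -0.0079  0.0925] max [0.099  0.0078 0.1119] tip [ 0.0893 -0.0009  0.1093]
scene R 30 min [ 0.0842 -0.0474  0.092 ] max [ 0.0997 -0.0326  0.1107] tip [ 0.0887 -0.0395  0.1083]
faces [[0.08029352676027011, -0.05507420644189509, 0.08205556071026306], [0.10180773493198872, 0.007842109106106582, 0.08344870888565668], [0.1295310289264173, 0.05526128321678335, 0.08789675438750012]]
faces [[0.05474107566508095, -0.028307556559389654, 0.08208289750207239], [0.10193112862151785, 0.029208313118138547, 0.08318460191333878], [0.11086865685260909, 0.05161027419451183, 0.08709650654133345]]
```

The lever stays off (tip now 15 mm further forward). Next I go down in front of it and throw it on.

Emit:
drive_tool(
  rows=[
    [0, 0, 0, -30, 0, 0, 0],
    [0, -1, 0, -30, 0, 0, 0],
    [0, 0, 0, -20, 0, 0, 0],
    [0, 0, 0, -10, 0, 0, 0],
    [0, 0, 0, 0, 0, 0, 0],
  ],
)

```text
time_s: 17.92
tcp_pos: [0.5431, 0.0949, 0.1143]
ee_rot: [[-0.992, -0.129, -0.005], [-0.129, 0.992, -0.002], [0.005, -0.001, -1.0]]
wrist_force: [-0.2, -1.0, 0.4]
gripper_width: 0.001
gripper_force: 0.0
```

Emit:
drive_tool(
  rows=[
    [0, 3, 0.4, 0, 0, 0, 0],
    [0, 3, 0.4, 0, 0, 0, 0],
    [0, 3, 0.4, 0, 0, 0, 0],
    [0, 3, 0.4, 0, 0, 0, 0],
    [0, 0, 0, 0, 0, 0, 0],
  ],
)

```text
time_s: 18.33
tcp_pos: [0.5576, 0.0974, 0.1175]
ee_rot: [[-0.992, -0.129, 0.002], [-0.129, 0.992, 0.001], [-0.002, 0.001, -1.0]]
wrist_force: [0.2, 0.6, 0.5]
gripper_width: 0.006
gripper_force: 0.0
```

Emit:
drive_tool(
  rows=[
    [0, 1.5, 0.2, 0, 0, 0, 0],
    [0, 1.5, 0.2, 0, 0, 0, 0],
    [0, 1.5, 0.2, 0, 0, 0, 0],
    [0, 0, 0, 0, 0, 0, 0],
  ],
)

```text
time_s: 18.67
tcp_pos: [0.5612, 0.0977, 0.1166]
ee_rot: [[-0.992, -0.129, 0.0], [-0.129, 0.992, -0.0], [-0.0, -0.0, -1.0]]
wrist_force: [0.4, -0.4, 1.1]
gripper_width: 0.006
gripper_force: 0.0
```

Emit:
drive_tool(
  rows=[
    [0, 1, 0.1, 0, 0, 0, 0],
    [0, 1, 0.1, 0, 0, 0, 0],
    [0, 0, 0, 0, 0, 0, 0],
  ],
)

```text
time_s: 18.92
tcp_pos: [0.5628, 0.0978, 0.1165]
ee_rot: [[-0.992, -0.129, -0.0], [-0.129, 0.992, -0.0], [0.0, -0.0, -1.0]]
wrist_force: [-0.3, -0.5, 0.1]
gripper_width: 0.007
gripper_force: 0.1
```

Emit:
drive_tool(
  rows=[
    [0, 1, 0.1, 0, 0, 0, 0],
    [0, 0, 0, 0, 0, 0, 0],
  ],
)

```text
time_s: 19.08
tcp_pos: [0.5633, 0.0979, 0.1164]
ee_rot: [[-0.992, -0.129, -0.002], [-0.129, 0.992, -0.0], [0.002, -0.0, -1.0]]
wrist_force: [-2.5, -0.6, 1.4]
gripper_width: 0.004
gripper_force: 1.0
```

Emit:
drive_tool(
  rows=[
    [0, 1, 0.1, 0, 0, 0, 0],
    [0, 0, 0, 0, 0, 0, 0],
  ],
)

```text
time_s: 19.25
tcp_pos: [0.5639, 0.0979, 0.1165]
ee_rot: [[-0.992, -0.129, -0.002], [-0.129, 0.992, -0.001], [0.002, -0.0, -1.0]]
wrist_force: [-4.4, 0.4, 3.1]
gripper_width: 0.007
gripper_force: 2.2
```

Emit:
drive_tool(
  rows=[
    [0, 1, 0.1, 0, 0, 0, 0],
    [0, 0, 0, 0, 0, 0, 0],
  ],
)

```text
time_s: 19.42
tcp_pos: [0.565, 0.098, 0.1166]
ee_rot: [[-0.992, -0.129, -0.002], [-0.129, 0.992, -0.001], [0.002, -0.0, -1.0]]
wrist_force: [-5.6, -0.7, 3.1]
gripper_width: 0.004
gripper_force: 2.4
```

Emit:
drive_tool(
  rows=[
    [0, 1, 0.1, 0, 0, 0, 0],
    [0, 0, 0, 0, 0, 0, 0],
  ],
)

```text
time_s: 19.58
tcp_pos: [0.5664, 0.098, 0.1167]
ee_rot: [[-0.992, -0.129, -0.001], [-0.129, 0.992, -0.001], [0.001, -0.0, -1.0]]
wrist_force: [-4.0, -0.8, 3.1]
gripper_width: 0.007
gripper_force: 2.1
```

Emit:
drive_tool(
  rows=[
    [0, 1, 0.1, 0, 0, 0, 0],
    [0, 0, 0, 0, 0, 0, 0],
  ],
)

```text
time_s: 19.75
tcp_pos: [0.568, 0.0983, 0.1167]
ee_rot: [[-0.992, -0.129, 0.0], [-0.129, 0.992, -0.0], [-0.0, -0.0, -1.0]]
wrist_force: [-3.7, -0.8, 3.2]
gripper_width: 0.003
gripper_force: 1.8
```

Emit:
drive_tool(
  rows=[
    [0, 1, 0.1, 0, 0, 0, 0],
    [0, 0, 0, 0, 0, 0, 0],
  ],
)

```text
time_s: 19.92
tcp_pos: [0.5693, 0.0985, 0.1166]
ee_rot: [[-0.992, -0.129, 0.001], [-0.129, 0.992, 0.0], [-0.001, -0.0, -1.0]]
wrist_force: [-2.9, -1.2, 2.5]
gripper_width: -0.001
gripper_force: 1.5
```

Past the peak and moving. I'll follow through.

Emit:
drive_tool(
  rows=[
    [0, 1.5, 0.2, 0, 0, 0, 0],
    [0, 1.5, 0.2, 0, 0, 0, 0],
    [0, 0, 0, 0, 0, 0, 0],
  ],
)

```text
time_s: 20.17
tcp_pos: [0.5728, 0.0991, 0.1166]
ee_rot: [[-0.992, -0.13, 0.002], [-0.13, 0.992, 0.0], [-0.002, 0.0, -1.0]]
wrist_force: [-1.6, 0.1, 0.9]
gripper_width: 0.008
gripper_force: 0.7
```

Emit:
drive_tool(
  rows=[
    [0, 1.5, 0.2, 0, 0, 0, 0],
    [0, 1.5, 0.2, 0, 0, 0, 0],
    [0, 0, 0, 0, 0, 0, 0],
  ],
)

```text
time_s: 20.42
tcp_pos: [0.5758, 0.0996, 0.1165]
ee_rot: [[-0.992, -0.129, 0.002], [-0.129, 0.992, 0.0], [-0.002, 0.0, -1.0]]
wrist_force: [-1.1, -0.5, 1.2]
gripper_width: 0.006
gripper_force: 0.2
```

Emit:
drive_tool(
  rows=[
    [0, 1.5, 0.2, 0, 0, 0, 0],
    [0, 1.5, 0.2, 0, 0, 0, 0],
    [0, 0, 0, 0, 0, 0, 0],
  ],
)

```text
time_s: 20.67
tcp_pos: [0.5786, 0.0999, 0.1166]
ee_rot: [[-0.992, -0.13, 0.001], [-0.13, 0.992, 0.0], [-0.001, 0.0, -1.0]]
wrist_force: [0.6, 0.0, -0.9]
gripper_width: 0.007
gripper_force: 0.0
```

Emit:
drive_tool(
  rows=[
    [0, 1.5, 0.2, 0, 0, 0, 0],
    [0, 1.5, 0.2, 0, 0, 0, 0],
    [0, 0, 0, 0, 0, 0, 0],
  ],
)

```text
time_s: 20.92
tcp_pos: [0.5814, 0.1002, 0.1166]
ee_rot: [[-0.992, -0.13, 0.001], [-0.13, 0.992, 0.0], [-0.001, 0.0, -1.0]]
wrist_force: [-0.3, -0.1, 0.3]
gripper_width: 0.008
gripper_force: 0.1
```

It has snapped free. I'll back off, rise and check.

Emit:
drive_tool(
  rows=[
    [0, -10, -1, 0, 0, 0, 0],
    [0, -10, -1, 5, 0, 0, 0],
    [0, 0, 0, 35, 0, 0, 0],
    [0, 0, 0, 40, 0, 0, 0],
    [0, 0, 0, 40, 0, 0, 0],
  ],
)

```text
time_s: 21.33
tcp_pos: [0.56, 0.0978, 0.2379]
ee_rot: [[-0.992, -0.13, -0.001], [-0.13, 0.992, -0.001], [0.001, -0.001, -1.0]]
wrist_force: [0.6, 1.0, 0.2]
gripper_width: 0.007
gripper_force: 0.0
```

Emit:
drive_tool(
  rows=[
    [0, 5, 5, 35, 0, 0, 0],
    [0, 10, 15, 30, 0, 0, 0],
    [0, 10, 15, 0, 0, 0, 0],
    [0, 0, 0, 0, 0, 0, 0],
    [0, 0, 0, 0, 0, 0, 0],
  ],
)

```text
time_s: 21.75
tcp_pos: [0.5854, 0.1335, 0.3014]
ee_rot: [[-0.991, -0.13, -0.0], [-0.13, 0.991, 0.0], [0.0, 0.0, -1.0]]
wrist_force: [0.9, -0.6, -0.5]
gripper_width: 0.005
gripper_force: 0.0
```

```bash
python3 lev.py 4 | egrep "wrist|scene|tweez"
```

```text
wrist L 244 min [0.1109 0.0312 0.0922] max [0.1286 0.0476 0.1137] tip [0.1235 0.0392 0.1111]
wrist M 157 min [ 0.0876 -0.0083  0.0921] max [0.1046 0.0077 0.1137] tip [ 0.0917 -0.0005  0.111 ]
wrist R 180 min [ 0.1053 -0.0484  0.0925] max [ 0.1146 -0.0323  0.1167] tip [ 0.1102 -0.0402  0.1146]
tweezers_mid 0.68 [496.2, 97.1] [0.0129 0.2328 0.0244]
tweezers_mid 0.59 [152.2, 56.1] [-0.0412 -0.2262  0.0027]
scene L 55 min [0.1059 0.0309 0.0923] max [0.126  0.0478 0.1104] tip [0.1207 0.0397 0.108 ]
scene M 30 min [ 0.0837 -0.0088  0.0934] max [0.1004 0.008  0.1112] tip [0.0886 0.0001 0.1087]
scene R 48 min [ 0.1002 -0.0485  0.0921] max [ 0.1127 -0.0329  0.1144] tip [ 0.1069 -0.0397  0.1123]
tweezers_mid 0.51 [354.0, 210.4] [-0.0086 -0.2225 -0.0036]
```

View pics/wrist4.png

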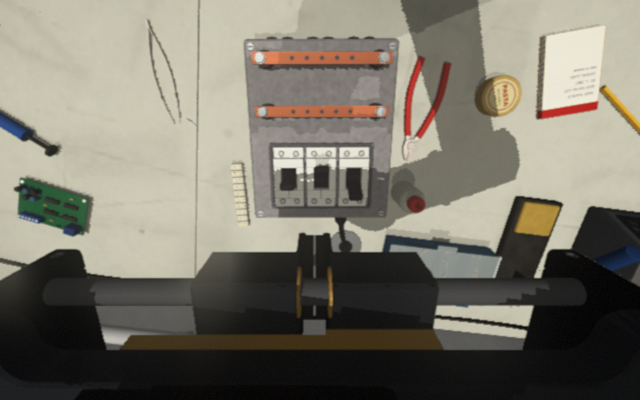

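The right lever stands only at about +0.1, where the finger left it, so it is not thrown fully on. The tweezers lie on the bench at (165,70) and the bars are clear. I'll push the lever further on.

Emit:
drive_tool(
  rows=[
    [0, -10, -18, -30, 0, 0, 0],
    [0, -10, -18, -35, 0, 0, 0],
    [0, 0, 0, -35, 0, 0, 0],
    [0, 0, 0, -35, 0, 0, 0],
    [0, 0, 0, 0, 0, 0, 0],
  ],
)

```text
time_s: 22.92
tcp_pos: [0.5612, 0.0954, 0.1597]
ee_rot: [[-0.992, -0.127, -0.014], [-0.127, 0.992, -0.004], [0.014, -0.002, -1.0]]
wrist_force: [-1.7, -0.8, 0.1]
gripper_width: 0.002
gripper_force: 0.0
```

Emit:
drive_tool(
  rows=[
    [0, 0, 0, -20, 0, 0, 0],
    [0, 0, 0, -15, 0, 0, 0],
    [0, 0, 0, -10, 0, 0, 0],
    [0, 0, 0, 0, 0, 0, 0],
  ],
)

```text
time_s: 23.25
tcp_pos: [0.5655, 0.0971, 0.1208]
ee_rot: [[-0.992, -0.13, -0.002], [-0.13, 0.992, -0.001], [0.002, -0.001, -1.0]]
wrist_force: [-0.5, -0.3, 0.2]
gripper_width: 0.006
gripper_force: 0.0
```

Emit:
drive_tool(
  rows=[
    [0, 3, 0.5, -3, 0, 0, 0],
    [0, 3, 0.4, 0, 0, 0, 0],
    [0, 3, 0.4, 0, 0, 0, 0],
    [0, 3, 0.4, 0, 0, 0, 0],
    [0, 3, 0.4, 0, 0, 0, 0],
  ],
)

```text
time_s: 23.67
tcp_pos: [0.5817, 0.0994, 0.1193]
ee_rot: [[-0.992, -0.13, 0.001], [-0.13, 0.992, 0.0], [-0.001, 0.0, -1.0]]
wrist_force: [-0.1, -0.1, -0.2]
gripper_width: 0.003
gripper_force: 0.0
```

Emit:
drive_tool(
  rows=[
    [0, 1, 0.1, 0, 0, 0, 0],
    [0, 1, 0.1, 0, 0, 0, 0],
    [0, 0, 0, 0, 0, 0, 0],
  ],
)

```text
time_s: 23.92
tcp_pos: [0.5831, 0.0994, 0.1186]
ee_rot: [[-0.992, -0.129, 0.0], [-0.129, 0.992, 0.0], [-0.0, 0.0, -1.0]]
wrist_force: [-0.1, -0.5, -1.2]
gripper_width: 0.009
gripper_force: 0.0
```

Emit:
drive_tool(
  rows=[
    [0, 1, 0.1, 0, 0, 0, 0],
    [0, 1, 0.1, 0, 0, 0, 0],
    [0, 0, 0, 0, 0, 0, 0],
  ],
)

```text
time_s: 24.17
tcp_pos: [0.585, 0.0996, 0.1186]
ee_rot: [[-0.992, -0.13, 0.0], [-0.13, 0.992, 0.0], [-0.0, -0.0, -1.0]]
wrist_force: [0.7, 0.1, -0.4]
gripper_width: 0.009
gripper_force: 0.0
```

Emit:
drive_tool(
  rows=[
    [0, 1, 0.1, 0, 0, 0, 0],
    [0, 1, 0.1, 0, 0, 0, 0],
    [0, 0, 0, 0, 0, 0, 0],
  ],
)

```text
time_s: 24.42
tcp_pos: [0.5871, 0.0999, 0.1186]
ee_rot: [[-0.992, -0.129, 0.0], [-0.129, 0.992, 0.0], [-0.0, 0.0, -1.0]]
wrist_force: [0.3, -1.3, -0.1]
gripper_width: -0.0
gripper_force: 0.0
```

```bash
python3 lev.py 5 | egrep "scene [LMR]|top [LMR]|box"
```

```text
24.4167 [0.5871 0.0999 0.1186] box [ 0.0998 -0.0423  0.1186] 7.438323737885711
scene L 52 min [0.11   0.0317 0.092 ] max [0.1262 0.0486 0.1132] tip [0.12   0.0411 0.11  ]
scene M 33 min [ 0.0847 -0.0078  0.0925] max [0.0991 0.0076 0.1111] tip [ 0.0891 -0.0001  0.1085]
scene R 87 min [ 0.0862 -0.0515  0.0947] max [ 0.1235 -0.0324  0.125 ] tip [ 0.0895 -0.041   0.1228]
top L 10 min [0.1107 0.0317 0.0955] max [0.1252 0.0349 0.1088] tip [0.1218 0.0323 0.1069]
top M 6 min [ 0.0923 -0.0009  0.0964] max [0.0979 0.0074 0.1107] tip [0.0926 0.0027 0.1088]
```

Emit:
drive_tool(
  rows=[
    [0, 2, 0.3, 0, 0, 0, 0],
    [0, 2, 0.3, 0, 0, 0, 0],
    [0, 0, 0, 0, 0, 0, 0],
    [0, 0, 0, 0, 0, 0, 0],
  ],
)

```text
time_s: 25.5
tcp_pos: [0.591, 0.1004, 0.1185]
ee_rot: [[-0.992, -0.129, -0.0], [-0.129, 0.992, -0.0], [0.0, -0.0, -1.0]]
wrist_force: [-0.2, 0.7, 0.3]
gripper_width: 0.007
gripper_force: 0.0
```

Emit:
drive_tool(
  rows=[
    [0, -12, -1.5, 0, 0, 0, 0],
    [0, -10, -1.5, 5, 0, 0, 0],
    [0, 0, 0, 35, 0, 0, 0],
    [0, 0, 0, 40, 0, 0, 0],
    [0, 0, 0, 40, 0, 0, 0],
  ],
)

```text
time_s: 25.92
tcp_pos: [0.5677, 0.097, 0.2399]
ee_rot: [[-0.992, -0.13, -0.002], [-0.13, 0.992, -0.001], [0.002, -0.001, -1.0]]
wrist_force: [1.2, -0.7, -0.0]
gripper_width: 0.006
gripper_force: 0.0
```

Emit:
drive_tool(
  rows=[
    [0, 5, 5, 35, 0, 0, 0],
    [0, 10, 15, 30, 0, 0, 0],
    [0, 10, 15, 0, 0, 0, 0],
    [0, 0, 0, 0, 0, 0, 0],
    [0, 0, 0, 0, 0, 0, 0],
  ],
)

```text
time_s: 26.33
tcp_pos: [0.5932, 0.1328, 0.3034]
ee_rot: [[-0.991, -0.13, -0.001], [-0.13, 0.991, 0.0], [0.001, 0.0, -1.0]]
wrist_force: [-0.1, -0.4, -0.8]
gripper_width: 0.005
gripper_force: 0.0
```

```bash
python3 lev.py 6 | egrep "wrist|scene|top"
```

```text
wrist L 235 min [0.1114 0.0315 0.0921] max [0.1281 0.0475 0.1134] tip [0.1235 0.0392 0.1111]
wrist M 162 min [ 0.0874 -0.0078  0.0926] max [0.104  0.007  0.1135] tip [ 0.0919 -0.0005  0.1108]
wrist R 242 min [ 0.1112 -0.0489  0.0921] max [ 0.1293 -0.0323  0.1128] tip [ 0.1238 -0.0402  0.1107]
scene L 51 min [0.1066 0.0316 0.0923] max [0.1268 0.0474 0.1108] tip [0.1197 0.0399 0.1087]
scene M 30 min [ 0.0836 -0.0082  0.0951] max [0.0952 0.0078 0.1111] tip [0.0894 0.     0.1089]
scene R 48 min [ 0.1088 -0.0487  0.092 ] max [ 0.1232 -0.0322  0.1125] tip [ 0.1203 -0.039   0.1092]
top L 43 min [0.1091 0.0316 0.0934] max [0.1256 0.0475 0.1113] tip [0.12   0.0385 0.1088]
top M 30 min [ 0.0833 -0.0084  0.0946] max [0.099  0.0075 0.111 ] tip [ 0.0886 -0.0006  0.108 ]
top R 43 min [ 0.1094 -0.0482  0.0926] max [ 0.1267 -0.0327  0.1128] tip [ 0.1209 -0.0421  0.1096]
```

The right lever now matches the left one (on) and has stayed there since the finger left it. The other two are unchanged and nothing is touching the robot.

```bash
python3 -c "
from station import *
print(finish_job())"
```

```text
the job is handed in; nothing more can be done
None
```

The tweezers are on the bench about 100 mm clear of the box's right side; the right-hand breaker was pushed to its off stop, then thrown on in two pushes. The first left the lever near +0.1; it was still on when last checked, the other two levers were unchanged, and the job is handed in.

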